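Open the loaded cartridge test chamber

TASK

Two alike cartridge test chambers stand on the bench; one has a pink filter cartridge in it, seen through its lid window, the other is empty. On the loaded one, press down the release tab at the front so that the lid springs up, then push the lid all the way back until it stays open on its stop, ready for the cartridge to be changed. Do it with the fingertips only and pick nothing up: leave the cartridge in its seat, the empty chamber shut, and everything else on the bench where it is.

Things in the scene. Friction and masses are not known exactly. Their poses are not given: they have to be found in the camera images.
- chamber_a: The loaded chamber, fixed to the bench, left or right: grey case, flat hinged lid with a clear window; a round pink cartridge inside. Origin: centre of its underside; x from its front (latch) to its back (hinge), y to its left, z up. Case x -0.070 to 0.070, y -0.066 to 0.066, top z 0.057; lid shut: z 0.058 to 0.070. Two brass tappings stick out 16 mm on its right (-y) side.
- chamber_b: The other test chamber, exactly alike (same frame and sizes) but empty, on the other half of the bench. It stays shut.
- tab_a (a joint): Release tab of the loaded chamber, a sprung rocker, rad: 0 at rest, grows as its aluminium paddle is pressed DOWN, stop at 0.45. It lets go of the lid at about 0.22 (press point 6 to 7 mm down, about 3 N); full travel, 12 mm, takes about 4 N. It springs back up when let go.
- tab_a_press (a point): Where a fingertip presses straight down: top of the ribbed aluminium paddle on the chamber's middle line, chamber x -0.106, z 0.0485 at rest (moves with the tab). The paddle is level, 5 mm thick, 26 mm wide (y), reaching from x -0.079 to -0.116.
- tab_a_pin (a point): Middle of the pin on which the tab rocks (axis along the chamber's y), chamber x -0.077, z 0.046. A steel hook of the tab, 20 mm wide, stands above it at x -0.087 to -0.073, up to z 0.073: the highest part in front of the lid.
- lid_a (a joint): Lid of the loaded chamber, rad: 0 shut and latched; grows as it opens up and back. Released, sprung pins raise it to about 0.8 in half a second. From there only its weight (about 1 N at the front edge) and slight damping resist. Let go before upright (1.57) it falls back to 0.8; beyond upright it falls on to its back stop at 1.92 and stays. Shut, it cannot be prised open.
- lid_a_hinge (a point): Middle of the lid's hinge axis (along the chamber's y), at chamber x 0.064, z 0.064. The lid is a grey frame 12 mm thick, centred on the hinge plane, 122 mm wide, from 6 to 124 mm from the axis, with a clear pane. The hinge end is at the back; the lid opens away from the front.
- lid_a_edge (a point): Middle of the lower front edge of the lid, 124 mm from the hinge axis and 6 mm under the hinge plane; moves with the lid. With the lid sprung up (0.8) it is at about chamber x -0.025, z 0.150, with 75 mm clear between it and the hook's top.
- lid_a_striker (a point): End of the steel striker tongue, 24 mm wide and 5 mm thick, in the middle of the lid's front edge, 142 mm from the hinge axis; moves with the lid. The tab's hook holds it down when shut.
- cartridge_center (a point): Centre of the pink filter cartridge, flat and round, 83 mm across, 31 mm high, lying loose in the round seat of the loaded chamber, its top at z 0.052, below the rim.
- seat_a (a point): Centre of the floor of the loaded chamber's seat (88 mm wide, 34 mm deep, floor at z 0.021, 4 mm in front of the chamber's middle).
- tab_b (a joint): Release tab of the empty chamber, as tab_a.
- lid_b (a joint): Lid of the empty chamber, as lid_a.
- spare_cartridge: Bystander: flat round green respirator filter cartridge, 83 mm across, 31 mm high, spare, lying on the bench at the right. Origin: centre of its underside.
- stopwatch: Bystander: black stopwatch, 63x58x17 mm, lying at the left. Origin: centre of its underside.
- flow_probe: Bystander: grey flow probe (a stick), 115 mm long, 16 mm thick, lying at the right. Origin: centre of its underside.
- marker: Bystander: black and white marker pen, 134 mm long, 17 mm thick, lying at the left. Origin: centre of its underside.
- weighing_bottle: Bystander: small stoppered glass weighing bottle, 40 mm across, 48 mm high, at the left. Origin: centre of its underside.
- crucible: Bystander: white porcelain crucible, 45 mm across, 36 mm high, behind the right-hand chamber. Origin: centre of its underside.
- petri_dish: Bystander: flat glass dish with lid, 67 mm across, 19 mm high, at the right. Origin: centre of its underside.
- stopper_grey: Bystander: grey rubber stopper, 31 mm across, 28 mm high, standing at the right. Origin: centre of its underside.

How it is judged (in metres and radians):
On the way, in this order (a step that is already met when the one before it is completed fails the run):
1. the release tab of the loaded chamber is pressed down (value of joint tab_a above 0.15 rad), for 0.05 s.
2. its lid has sprung up (value of joint lid_a above 0.5 rad), for 0.1 s.
At the end, for the whole second after the job is handed in: The loaded chamber's lid rests open (1.8 rad or more, stop at 1.92), its tab is back up, the cartridge lies in its seat (within 8 mm, not raised), the empty chamber is shut (value of joint lid_a above 1.8 rad and velocity of joint lid_a between -0.05 and 0.05 rad/s and value of joint each of tab_a, lid_b below 0.06 rad and horizontal distance between cartridge_center and seat_a below 0.008 m and z of cartridge_center in the frame of chamber_a below 0.042 m); the robot touches nothing.
It fails at once if the cartridge is lifted or pushed out of its seat (moved 12 mm) (distance of cartridge_center from where it was at the start of the episode above 0.012 m).
It fails at once if the empty chamber is opened or its tab pressed (0.15 rad) (value of joint tab_b above 0.15 rad or value of joint lid_b above 0.1 rad).
It fails at once if another thing on the bench is moved or lifted (25 mm) (distance of any of spare_cartridge, stopwatch, flow_probe, marker, weighing_bottle, crucible, petri_dish, stopper_grey from where it was at the start of the episode above 0.025 m).
It also fails if it takes over 45 s, if anything falls off the work surface, if the arm or the gripper's body presses on something with over 40 N, if the wrist force passes 120 N, or if a joint passes its speed limit or range.

ROBOT

A 6-joint arm with a two-finger parallel gripper is mounted at the origin on a cart in front of the work surface, level with it; the furniture and walls round the work are solid. World frame = base frame: x ahead of the robot, y to its left, z up, the work surface at z = 0. Lengths are in mm, angles in rad, forces in N, time in s.
With the tool pointing down it reaches from about 350 to 975 mm from the base axis. Payload 7.1 kg.
Tool frame: the origin (TCP) lies on the centre line of the jaws, within the pads' length; the fingertips stand 14 mm ahead of it and the grasp point (between the pads) lies 5 mm behind it; x points along the fingers, z is the direction in which the jaws open and shut, and the axes are right-handed (so a half turn about x gives the same grasp; the last joint's range is limited). The gripper opens to 88 mm and grips with 3 to 60 N. Pads are 20 mm wide; open, the fingers measure 115 mm over their backs; the gripper's body (75 mm by 178 mm) begins 61 mm behind the grasp point.
Start: joints at [1.099, 0.423, 1.63, -0, 1.089, -0.019], TCP at [273.396, 562.014, 236.675] pointing down, gripper open.
Joint ranges: [-3, 3], [-0.9, 2.11], [0.09, 2.58], [-1.31, 4.45], [0.11, 2.69], [-2.54, 2.54]. Speed limits (rad/s): [2.39, 2.39, 3.01, 3.14, 3.14, 3.14].

INTERFACE

Orientations are given as a rotation vector (axis times angle).
In Python, from workcell import ctrl gives the robot as it stands.
- The arm moves only by the tool servo_tool, never from a script. Its argument "plan" is a list that holds one entry, the list of rows, each a list of 7 numbers: the shift along the tool's x, y, z in cm, then the turn, a rotation vector about the tool's x, y, z in rad, then the finger opening in cm, from 0 to 8.78. A call has 1 to 8 rows; each row is the pose to reach, as a shift and turn from the pose commanded when the call began, along the tool's axes at that moment; what a row does not reach only later rows make up. A row lasts 1/12 s, in which the tool goes at most 41.7 mm and 7.16 degrees, less where a joint would pass 70% of its speed; a pose out of reach is approached as far as the arm can. A call with a gripper value outside its range is refused whole. The fingers move at their own pace and stop on an object; the grip force is fixed at half the most. Time passes only in rows, so rows that repeat a pose let the fingers close. It gives the time, the measured TCP pose, the force and the opening at its end, in the units of the state.
- ctrl.get_obs(): the state, without advancing time (a new reading comes with each control period).
- ctrl.get_image(name): name is "scene" or "top" or "wrist"; returns the picture (480x640x3 uint8, red, green, blue); there is no depth.
- ctrl.calibration(name): a dict with "K" (3x3 intrinsics, pixels), "view" (4x4, takes a point from world to camera coordinates). Camera axes: x right, y up, looking along -z (the intrinsics and any distortion apply to the point x, -y, -z); pixel columns grow to the right and rows downward; lengths in mm; the calibration is good to about 2 mm. The wrist camera is an equidistant fisheye: a pixel r from the principal point sees the ray r / f radians off the axis. A picture is of the moment at which its call begins: read the wrist's pose just before it. calibration takes no time and is no camera call; for the wrist camera it gives the pose at the moment of the call.
- ctrl.close_job(): hands the job in, once; it reports no verdict.
The state is a dict: "t": time; "qpos": joint angles; "qvel": joint speeds; "joint_torque": joint torques, N m; "ee_pos": TCP position; "orientation": TCP orientation; "ft_force": force on the tool from outside, world axes, zero at the start; "moment": the same for the moment, N m; "width": finger opening in mm.
Only numpy, scipy, OpenCV 4.12 (cv2) and the standard library are available. Lean on these libraries where they do the work, as an engineer would, in place of code of your own. Each camera call takes 0.05 s, during which the arm holds its last target.

## Working session

There is one attempt and no reset: what is moved stays moved. The work goes in short steps, Python scripts to look and compute and a tool call to move; the robot and the scene stay as the last step left them, time stands still between calls to the robot, and variables do not carry over. Pictures are saved under pics/ and viewed, and the job is handed in when it is done.

Besides the shell and the picture viewer there is one more tool, called as name(argument=value, ...), one argument or row to a line, values as JSON. servo_tool: Moves the arm, as the interface text tells. Its arguments: {"type":"object","properties":{"plan":{"type":"array","items":{"type":"array","items":{"type":"array","items":{"type":"number"}}}}},"required":["plan"]}

```bash
mkdir -p pics; python3 - <<'E'
from workcell import ctrl
import cv2
print(ctrl.get_obs())
for n in ("top","scene"):
    im=ctrl.get_image(n); cv2.imwrite(f"pics/{n}0.png",im[:,:,::-1])
    c=ctrl.calibration(n); print(n,c)
E
```

```text
{'t': 0.0, 'qpos': array([ 1.09898893e+00,  4.23791451e-01,  1.63069624e+00,  1.82869488e-05,
        1.08855431e+00, -1.90256971e-02]), 'qvel': array([ 8.22092628e-05,  1.61330456e-03, -1.77192906e-03,  1.42817647e-03,
       -1.55702893e-04,  2.76396777e-04]), 'joint_torque': array([-2.30196616e-03, -5.44618142e+01, -2.73659652e+01,  6.42590644e-02,
        2.27889681e-02, -1.45073718e-04]), 'ee_pos': array([273.16652004, 561.56019327, 235.93004795]), 'orientation': array([-0.87030282,  1.39130204,  0.86910365]), 'ft_force': array([-0.23849268, -0.24710361,  0.28913535]), 'moment': array([ 0.01804089,  0.01322263, -0.01331015]), 'width': 87.88530842363944}
top {'K': array([[440.29025743,   0.        , 326.87962138],
       [  0.        , 440.29025743, 242.24894334],
       [  0.        ,   0.        ,   1.        ]]), 'view': array([[ 2.94405168e-02, -9.99561946e-01,  3.02861042e-03,
         3.50725818e-01],
       [ 9.88320919e-01,  2.95623812e-02,  1.49491894e-01,
        -5.35905927e+02],
       [-1.49515941e-01, -1.40787957e-03,  9.88758313e-01,
        -1.25147218e+03],
       [ 0.00000000e+00,  0.00000000e+00,  0.00000000e+00,
         1.00000000e+00]])}
scene {'K': array([[517.15373969,   0.        , 315.83616928],
       [  0.        , 517.15373969, 236.1143267 ],
       [  0.        ,   0.        ,   1.        ]]), 'view': array([[ 8.93294083e-01, -4.48887660e-01, -2.29248929e-02,
        -4.43967481e+02],
       [ 2.47945926e-01,  4.49591434e-01,  8.58131902e-01,
        -2.14688098e+02],
       [-3.74897986e-01, -7.72248284e-01,  5.12917234e-01,
        -1.40458022e+03],
       [ 0.00000000e+00,  0.00000000e+00,  0.00000000e+00,
         1.00000000e+00]])}
```

View pics/top0.png

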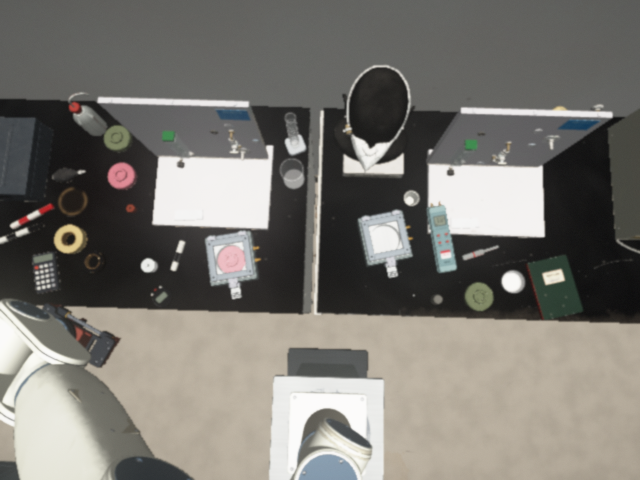

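View pics/scene0.png

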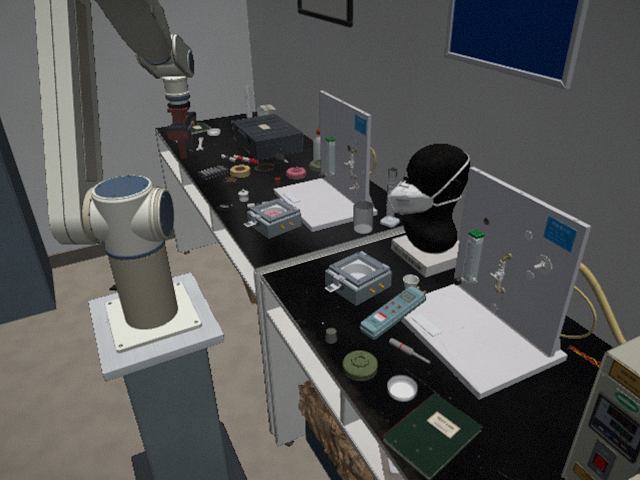

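The left chamber, around top-view pixel (232,258), holds the pink cartridge. Its tab is near (236,291) and its brass tappings are on the right. I'll zoom in to measure it.

```bash
python3 - <<'E'
import cv2
im=cv2.imread("pics/top0.png")
cv2.imwrite("pics/crop.png",cv2.resize(im[222:306,190:274],None,fx=7,fy=7,interpolation=cv2.INTER_CUBIC))
im=cv2.imread("pics/scene0.png")
cv2.imwrite("pics/crop2.png",cv2.resize(im[185:245,235:315],None,fx=9,fy=9,interpolation=cv2.INTER_CUBIC))
E
```

```text
(no output)
```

View pics/crop.png

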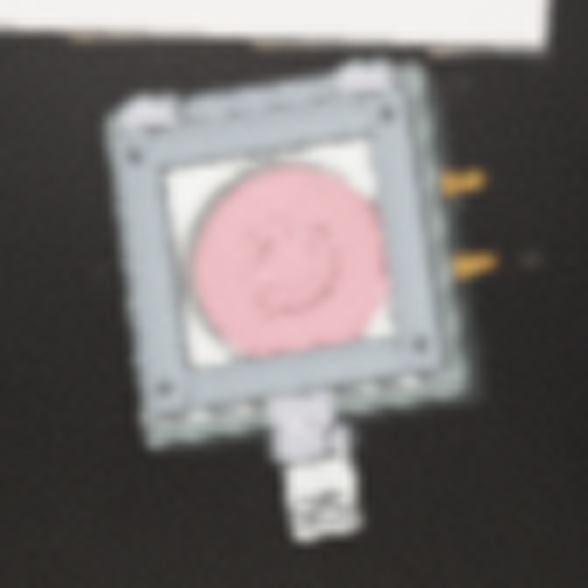

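View pics/crop2.png

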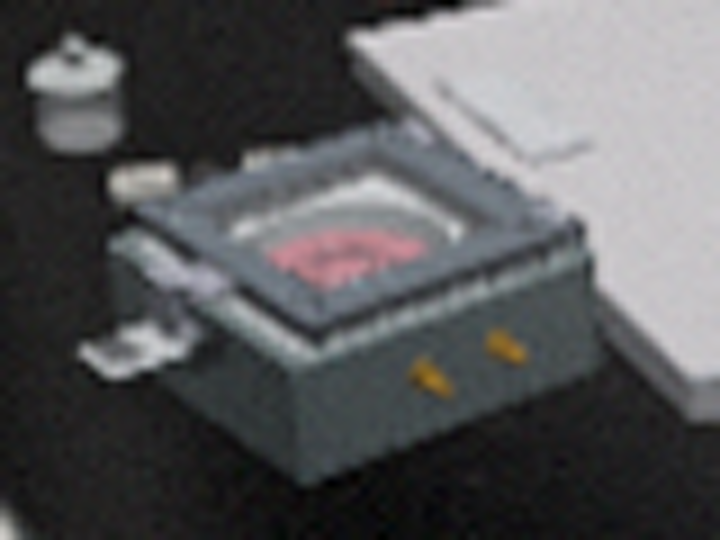

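```bash
cat > h.py <<'E'
import numpy as np
from workcell import ctrl
def ray(n,u,v,z):
    c=ctrl.calibration(n);K=c["K"];V=c["view"];R=V[:3,:3];t=V[:3,3]
    d=np.array([(u-K[0,2])/K[0,0],-(v-K[1,2])/K[1,1],-1.])
    o=-R.T@t; w=R.T@d
    return o+w*(z-o[2])/w[2]
def proj(n,p):
    c=ctrl.calibration(n);K=c["K"];V=c["view"]
    q=V[:3,:3]@p+V[:3,3]; return K[0,0]*q[0]/-q[2]+K[0,2], K[1,1]*-q[1]/-q[2]+K[1,2]
E
python3 - <<'E'
from h import *
f=lambda u,v,z:ray("top",190+(u+.5)/7-.5,222+(v+.5)/7-.5,z)[:2]
s=np.array([f(*p,70) for p in [(165,388),(420,345),(386,113),(135,155)]])
print(s, [np.linalg.norm(s[i]-s[i-1]) for i in range(4)])
d=(s[3]+s[2]-s[0]-s[1]); d2=(s[0]+s[3]-s[1]-s[2])
print("yaw",np.arctan2(d[1],d[0]),np.arctan2(-d2[0],d2[1]))
# pane/lid centre
print("lidc",s.mean(0))
pc=[f(*p,48.5) for p in [(287,468),(352,460),(362,528),(297,542)]]
print("paddle",pc,np.mean(pc,0))
print("cart",f(290,258,52))
print("front mid of paddle", (pc[2]+pc[3])/2)
yaw=np.arctan2(d[1],d[0]);e=np.array([np.cos(yaw),np.sin(yaw)])
O=s.mean(0)+e*1  # lid centre x = 64-65=-1
print("O",O,"O from paddle",(pc[2]+pc[3])/2+116*e,"cart",f(290,258,52)+4*e)
n=np.array([-e[1],e[0]])
for nm,p in [("press",(-106,0,48.5)),("cfl",(-70,66,57)),("cfr",(-70,-66,57)),("cfr0",(-70,-66,0)),("pad tip",(-116,0,48.5))]:
    P=np.append(O+e*p[0]+n*p[1],p[2]); u,v=proj("scene",P); u2,v2=proj("top",P)
    print(nm,P.round(1),"crop2",((u-235)*9+4,(v-185)*9+4),"crop",((u2-190)*7+3,(v2-222)*7+3))
E
```

```text
[[422.13751725 334.96738781]
 [442.58450776 232.95782012]
 [537.26873116 252.17666159]
 [516.82803807 353.69233707]] [np.float64(96.52418586406299), np.float64(104.03860496214693), np.float64(96.6150403873578), np.float64(103.55314722918385)]
yaw 0.1977450757930971 0.1982582547817997
lidc [479.70469856 293.44855165]
paddle [array([392.28818632, 288.34654283]), array([396.33529831, 261.93865201]), array([368.82611965, 256.22669396]), array([362.37748844, 282.40126234])] [379.95677318 272.22828779]
cart [478.35274883 291.71305517]
front mid of paddle [365.60180404 269.31397815]
O [480.68521063 293.6450105 ] O from paddle [479.34120417 292.10320495] cart [482.27479711 292.49889058]
press [376.8 272.8  48.5] crop2 (np.float64(110.64161758582264), np.float64(348.4432904282931)) crop (np.float64(322.58118729728653), np.float64(507.27823894212935))
cfl [399.1 344.6  57. ] crop2 (np.float64(98.84566372996437), np.float64(235.065855524077)) crop (np.float64(145.55497839314808), np.float64(446.1903196396847))
cfr [425.  215.2  57. ] crop2 (np.float64(287.66128012361264), np.float64(364.55993266111733)) crop (np.float64(466.52719976328115), np.float64(391.92897336942815))
cfr0 [425.  215.2   0. ] crop2 (np.float64(298.6774225171353), np.float64(497.83072321461157)) crop (np.float64(487.31672744265563), np.float64(401.3037731746407))
pad tip [366.9 270.9  48.5] crop2 (np.float64(87.53812654208878), np.float64(357.0310566535313)) crop (np.float64(325.9373835894762), np.float64(531.5705337578283))
```

```bash
cat >> h.py <<'E'
from scipy.spatial.transform import Rotation as Ro
O=np.array([480.5,293.0,0]);yaw=.198
C=Ro.from_euler('z',yaw).as_matrix()
def target(tip,a,flip=1):
    "tip: chamber coords of fingertip centre; a tilt -> TCP pos, R"
    X=np.array([np.sin(a),0,-np.cos(a)]);Z=np.array([0,flip*1.,0]);Y=np.cross(Z,X)
    R=C@np.stack([X,Y,Z],1)
    return O+C@np.array(tip,float)-14*R[:,0],R
def delta(tip,a,flip=1):
    o=ctrl.get_obs();R0=Ro.from_rotvec(o["orientation"]).as_matrix()
    p,R=target(tip,a,flip)
    return (R0.T@(p-o["ee_pos"])/10).round(2), Ro.from_matrix(R0.T@R).as_rotvec().round(3)
def tipnow():
    o=ctrl.get_obs();R0=Ro.from_rotvec(o["orientation"]).as_matrix()
    return (C.T@(o["ee_pos"]+14*R0[:,0]-O)).round(1),(C.T@R0).round(3),o["ft_force"].round(2),o["width"],o["t"],o["qpos"].round(2)
E
python3 - <<'E'
from h import *
print(*tipnow())
for f in(1,-1): print(delta((-103,0,140),.35,f), delta((-103,0,140),0,f))
E
```

```text
[-150.4  304.1  222. ] [[-0.001 -0.796  0.606]
 [-0.001  0.606  0.796]
 [-1.     0.    -0.001]] [-0.21  0.63 -0.06] 87.89339357455262 0.1 [ 1.1   0.42  1.63 -0.    1.09 -0.02]
(array([  8.31, -21.82, -21.6 ]), array([-0.644, -0.115, -0.338])) (array([  8.23, -22.2 , -21.31]), array([-0.651, -0.001, -0.   ]))
(array([  8.31, -21.82, -21.6 ]), array([ 2.459, -0.435,  0.148])) (array([  8.23, -22.2 , -21.31]), array([ 2.491e+00, -1.000e-03,  2.000e-03]))
```

servo_tool(
  plan=[
    [[0,-21.8,-21.6,-0.644,-0.115,-0.338,0],[0,-21.8,-21.6,-0.644,-0.115,-0.338,0],[0,-21.8,-21.6,-0.644,-0.115,-0.338,0],[0,-21.8,-21.6,-0.644,-0.115,-0.338,0],[0,-21.8,-21.6,-0.644,-0.115,-0.338,0],[0,-21.8,-21.6,-0.644,-0.115,-0.338,0],[0,-21.8,-21.6,-0.644,-0.115,-0.338,0],[0,-21.8,-21.6,-0.644,-0.115,-0.338,0]],
  ],
)

```text
t: 0.77
ee_pos: [373.7, 267.9, 235.8]
orientation: [-1.469, 0.826, 1.096]
ft_force: [-0.2, 0.0, -0.4]
width: 38.1
```

servo_tool(
  plan=[
    [[0,0,0,0,0,0,0],[0,0,0,0,0,0,0]],
  ],
)

```text
t: 0.93
ee_pos: [375.2, 271.7, 236.8]
orientation: [-1.466, 0.824, 1.094]
ft_force: [-0.7, -0.1, 1.0]
width: 24.7
```

```bash
python3 - <<'E'
from h import *
print(*tipnow())
print(delta((-103,0,70),.35))
import cv2
im=ctrl.get_image("wrist"); cv2.imwrite("pics/w1.png",im[:,:,::-1])
E
```

```text
[-1.026e+02 -2.000e-01  2.237e+02] [[ 0.344 -0.939  0.002]
 [ 0.     0.003  1.   ]
 [-0.939 -0.344  0.001]] [-0.67 -0.15  1.01] 24.685422525833907 0.9333 [ 0.71  0.07  2.17 -0.29  0.62 -0.84]
(array([14.42,  5.32, -0.  ]), array([-0.003,  0.   ,  0.001]))
```

View pics/w1.png

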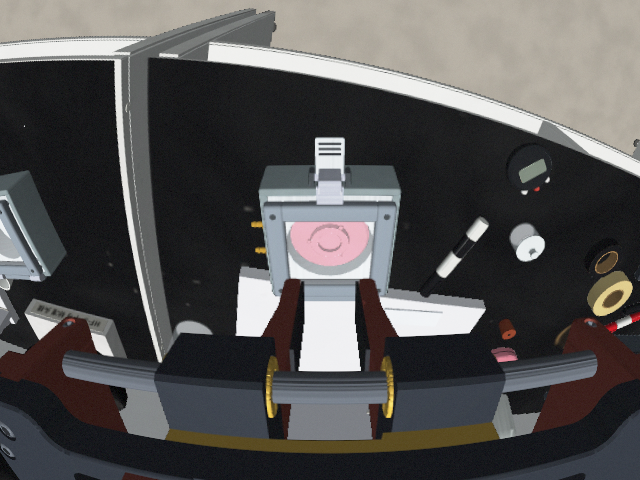

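The wrist view shows the paddle at (330,150). It sits centrally between the fingertips, which are at columns about 290 and 370. I'll check its position with wrist-camera rays.

```bash
python3 - <<'E'
from h import *
c=ctrl.calibration("wrist");K=c["K"];V=c["view"];R=V[:3,:3];o=-R.T@V[:3,3]
print(K[0,0], K[0,2],K[1,2], C.T@(o-O))
for nm,u,v,z in [("padtipL",343,138,48.5),("padtipR",316,138,48.5),("lidFR",267,205,70),("lidFL",397,205,70),("caseFL",400,166,57),("caseFR",262,166,57)]:
    dx,dy=u-K[0,2],v-K[1,2];r=np.hypot(dx,dy);th=r/K[0,0]
    d=np.array([np.sin(th)*dx/r,-np.sin(th)*dy/r,-np.cos(th)]);w=R.T@d
    print(nm,(C.T@(o+w*(z-o[2])/w[2]-O)).round(1))
E
```

```text
371.64829954431775 329.33858101492257 236.6829831013352 [-236.50944186    1.61639184  346.99403766]
padtipL [-113.3   13.5   48.5]
padtipR [-113.3   -9.7   48.5]
lidFR [-58.6 -54.   70. ]
lidFL [-58.5  62.3  70. ]
caseFL [-91.1  63.8  57. ]
caseFR [-91.1 -57.3  57. ]
```

```bash
sed -i 's/^O=.*/O=np.array([480.3,295.0,0])/' h.py; python3 - <<'E'
from h import *
print(delta((-101,0,60),.35))
E
```

```text
Traceback (most recent call last):
  File "h.py", line 13, in <module>
    C=Ro.from_euler('z',yaw).as_matrix()
                        ^^^
NameError: name 'yaw' is not defined
```

```bash
sed -i 's/^O=.*/O=np.array([480.3,295.0,0]);yaw=.198/' h.py; python3 - <<'E'
from h import *
print(delta((-101,0,60),.35))
E
```

```text
(array([15.43,  5.48,  0.1 ]), array([-0.001,  0.001,  0.001]))
```

servo_tool(
  plan=[
    [[7.7,2.7,0.1,0,0,0,0],[11,3.9,0.1,0,0,0,0],[13.5,4.8,0.1,0,0,0,0],[15.4,5.5,0.1,0,0,0,0],[15.4,5.5,0.1,0,0,0,0],[15.4,5.5,0.1,0,0,0,0]],
  ],
)

```text
t: 1.48
ee_pos: [374.1, 274.0, 69.7]
orientation: [-1.47, 0.827, 1.101]
ft_force: [-0.6, -0.5, -0.7]
width: 0.6
```

```bash
python3 - <<'E'
from h import *
print(*tipnow())
print(delta((-101,0,42),.35))
import cv2
im=ctrl.get_image("wrist"); cv2.imwrite("pics/w2.png",im[:,:,::-1])
im=ctrl.get_image("scene"); cv2.imwrite("pics/s2.png",cv2.resize(im[130:245,195:345],None,fx=5,fy=5)[:,:,::-1])
E
```

```text
[-103.5    0.3   56.5] [[ 0.339 -0.941 -0.003]
 [-0.001 -0.003  1.   ]
 [-0.941 -0.338 -0.002]] [-0.63 -0.49 -0.71] 0.6451467584263003 1.4833 [ 0.71  0.45  2.26 -0.92  0.21 -0.17]
(array([ 1.45,  0.26, -0.03]), array([ 0.003, -0.001, -0.005]))
```

View pics/w2.png

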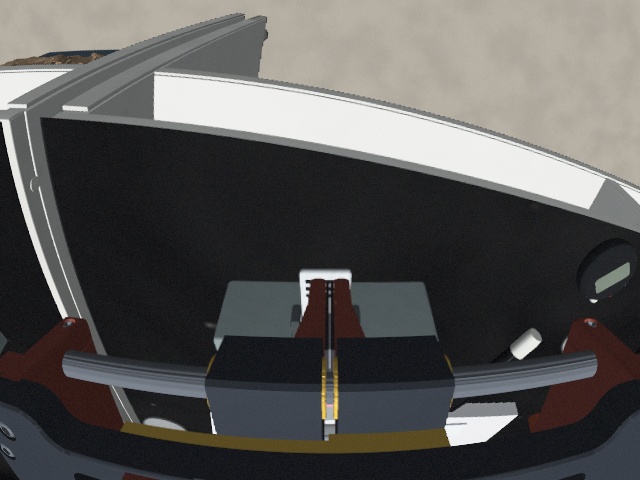

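View pics/s2.png

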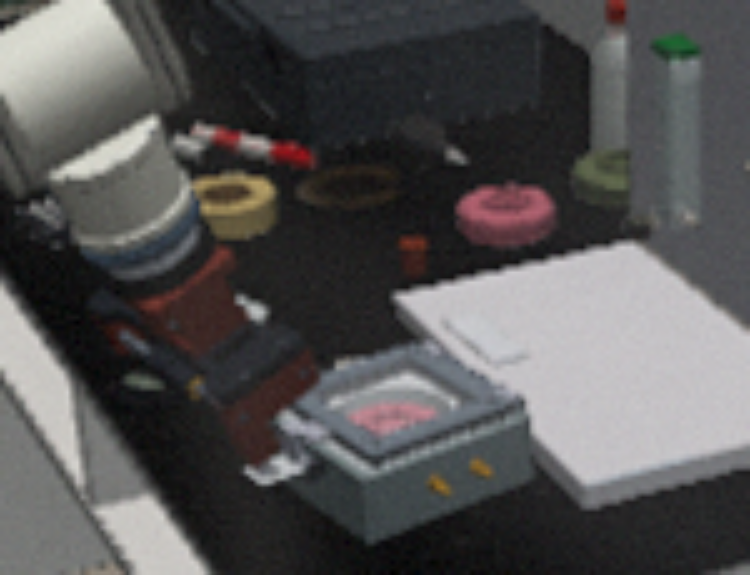

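```bash
python3 - <<'E'
from h import *
print(delta((-102,-1,60),.25),delta((-102,-1,41),.25))
E
```

```text
(array([-0.05, -0.14, -0.16]), array([0.002, 0.   , 0.1  ])) (array([ 1.73,  0.51, -0.16]), array([0.002, 0.   , 0.1  ]))
```

servo_tool(
  plan=[
    [[-0.1,-0.1,-0.1,0,0,0.05,0],[-0.1,-0.1,-0.1,0,0,0.1,0],[-0.1,-0.1,-0.1,0,0,0.1,0],[-0.1,-0.1,-0.1,0,0,0.1,0]],
  ],
)

```text
t: 1.92
ee_pos: [378.6, 275.4, 76.7]
orientation: [-1.436, 0.899, 1.171]
ft_force: [1.3, 0.4, 0.4]
width: 0.2
```

```bash
python3 - <<'E'
from h import *
print(*tipnow())
print(delta((-102,-1,55),.25),delta((-102,-1,41),.25))
E
```

```text
[-100.1    0.8   63.1] [[ 0.251 -0.968 -0.001]
 [ 0.005  0.001  1.   ]
 [-0.968 -0.251  0.005]] [1.25 0.44 0.42] 0.23851953033665793 1.9167 [ 0.67  0.43  2.21 -0.39  0.3  -0.74]
(array([ 0.74,  0.38, -0.18]), array([-0.001,  0.005,  0.004])) (array([ 2.09,  0.73, -0.19]), array([-0.001,  0.005,  0.004]))
```

servo_tool(
  plan=[
    [[0.7,0.4,-0.2,0,0,0,0],[1.0,0.45,-0.2,0,0,0,0],[1.4,0.55,-0.2,0,0,0,0],[1.7,0.65,-0.2,0,0,0,0],[2.1,0.73,-0.2,0,0,0,0],[2.1,0.73,-0.2,0,0,0,0]],
  ],
)

```text
t: 2.42
ee_pos: [375.8, 271.2, 52.2]
orientation: [-1.439, 0.902, 1.171]
ft_force: [-0.0, 1.1, 5.4]
width: 0.2
```

```bash
python3 - <<'E'
from h import *
print(*tipnow())
import cv2
im=ctrl.get_image("scene"); cv2.imwrite("pics/s3.png",cv2.resize(im[130:245,195:345],None,fx=5,fy=5)[:,:,::-1])
E
```

```text
[-103.6   -2.7   38.6] [[ 0.249 -0.968 -0.001]
 [ 0.002 -0.     1.   ]
 [-0.968 -0.249  0.002]] [-0.    1.14  5.37] 0.21315398491539012 2.4167 [ 0.67  0.48  2.22 -0.49  0.24 -0.63]
```

View pics/s3.png

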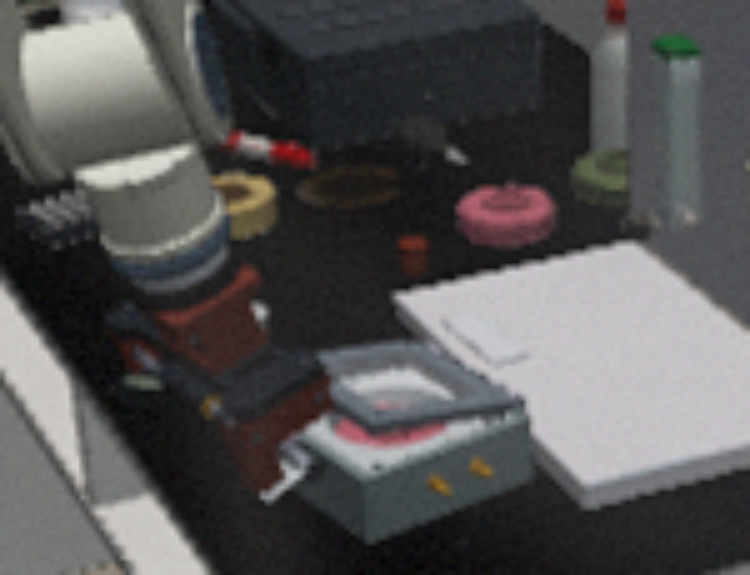

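The tab is down and the lid is rising. I'll hold briefly.

servo_tool(
  plan=[
    [[0,0,0,0,0,0,0],[0,0,0,0,0,0,0],[0,0,0,0,0,0,0],[0,0,0,0,0,0,0],[0,0,0,0,0,0,0],[0,0,0,0,0,0,0],[0,0,0,0,0,0,0]],
  ],
)

```text
t: 3.05
ee_pos: [375.7, 271.1, 52.6]
orientation: [-1.439, 0.903, 1.17]
ft_force: [0.7, 1.6, 4.7]
width: 0.3
```

```bash
python3 - <<'E'
from h import *
print(*tipnow())
print(delta((-115,0,80),.35),delta((-115,0,140),.35))
import cv2
im=ctrl.get_image("scene"); cv2.imwrite("pics/s4.png",cv2.resize(im[130:245,195:345],None,fx=5,fy=5)[:,:,::-1])
E
```

```text
[-103.7   -2.8   39. ] [[ 0.249 -0.968 -0.   ]
 [ 0.002  0.     1.   ]
 [-0.968 -0.249  0.002]] [0.72 1.64 4.75] 0.31189894871894275 3.05 [ 0.67  0.48  2.22 -0.49  0.24 -0.63]
(array([-4.24,  0.21,  0.29]), array([-0.   ,  0.002, -0.098])) (array([-10.05,  -1.29,   0.3 ]), array([-0.   ,  0.002, -0.098]))
```

View pics/s4.png

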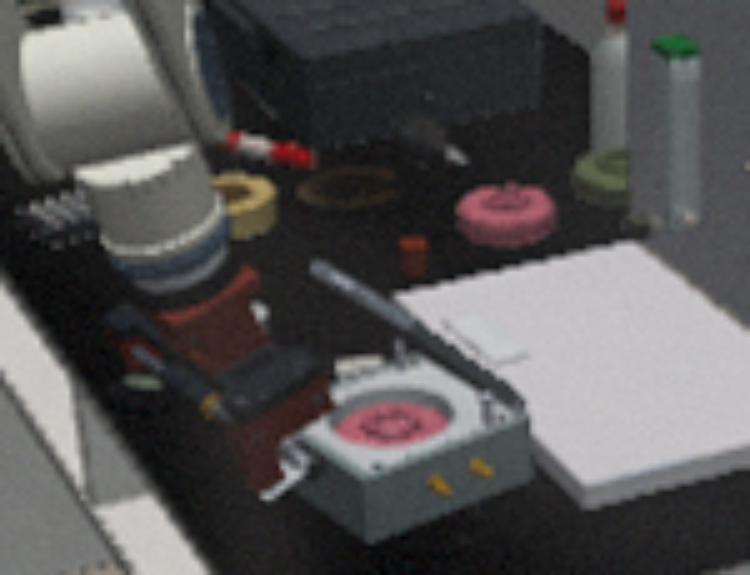

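The lid is sprung up to about 0.8. I'll lift off the tab and back to the height of the lid edge.

servo_tool(
  plan=[
    [[-2.5,0.2,0.3,0,0,0,0],[-5,0,0.3,0,0,-0.05,0],[-8,-0.7,0.3,0,0,-0.1,0],[-10,-1.3,0.3,0,0,-0.1,0],[-10,-1.3,0.3,0,0,-0.1,0],[-10,-1.3,0.3,0,0,-0.1,0]],
  ],
)

```text
t: 3.6
ee_pos: [362.8, 271.2, 153.1]
orientation: [-1.467, 0.821, 1.095]
ft_force: [-0.3, 0.2, -0.0]
width: 0.3
```

```bash
python3 - <<'E'
from h import *
print(*tipnow())
for p in [(-60,0,140),(-20,0,145),(20,0,160),(45,0,167),(65,0,170),(80,0,170)]: print(p,delta(p,.4),O+C@np.array(p))
import cv2
im=ctrl.get_image("wrist"); cv2.imwrite("pics/w5.png",im[:,:,::-1])
E
```

```text
[-115.    -0.2  139.9] [[ 0.345 -0.939  0.   ]
 [ 0.002  0.001  1.   ]
 [-0.939 -0.345  0.002]] [-0.32  0.2  -0.03] 0.32345799848445883 3.6 [ 0.73  0.23  2.25 -0.47  0.39 -0.63]
(-60, 0, 140) (array([ 1.89, -5.1 ,  0.02]), array([-0.001,  0.002, -0.048])) [421.47228263 283.1974719  140.        ]
(-20, 0, 145) (array([ 2.8 , -9.02,  0.02]), array([-0.001,  0.002, -0.048])) [460.69076088 291.06582397 145.        ]
(20, 0, 160) (array([  2.78, -13.3 ,   0.02]), array([-0.001,  0.002, -0.048])) [499.90923912 298.93417603 160.        ]
(45, 0, 167) (array([  2.98, -15.88,   0.03]), array([-0.001,  0.002, -0.048])) [524.42078802 303.85189607 167.        ]
(65, 0, 170) (array([  3.39, -17.87,   0.03]), array([-0.001,  0.002, -0.048])) [544.03002715 307.7860721  170.        ]
(80, 0, 170) (array([  3.91, -19.27,   0.03]), array([-0.001,  0.002, -0.048])) [558.73695649 310.73670413 170.        ]
```

View pics/w5.png

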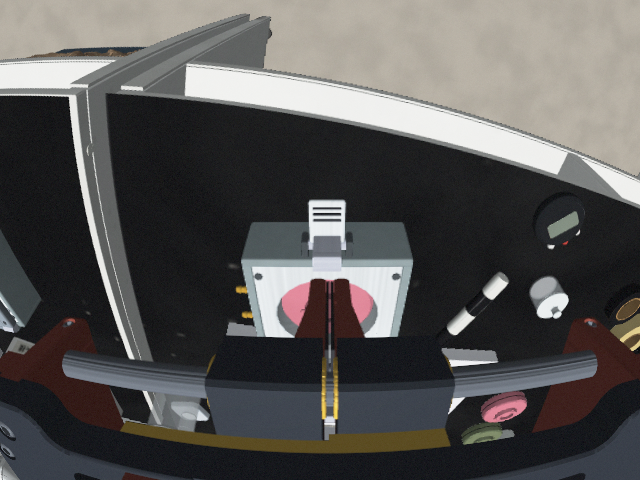

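The tab is back up. The hook is at (326,250) and the cartridge is in its seat. Next I push the lid back along its arc.

servo_tool(
  plan=[
    [[1,-2.5,0,0,0,-0.05,0],[1.9,-5.1,0,0,0,-0.05,0],[2.3,-6.6,0,0,0,-0.05,0],[2.6,-8,0,0,0,-0.05,0],[2.8,-9.5,0,0,0,-0.05,0],[2.8,-10.8,0,0,0,-0.05,0],[2.8,-12,0,0,0,-0.05,0],[2.8,-13.3,0,0,0,-0.05,0]],
  ],
)

```text
t: 4.32
ee_pos: [494.2, 296.5, 169.1]
orientation: [-1.481, 0.787, 1.061]
ft_force: [-0.5, -0.2, 0.0]
width: 0.4
```

```bash
python3 - <<'E'
from h import *
print(*tipnow())
for p in [(20,0,160),(45,0,167),(65,0,170),(80,0,170)]: print(p,delta(p,.4))
import cv2
im=ctrl.get_image("scene"); cv2.imwrite("pics/s6.png",cv2.resize(im[130:245,195:345],None,fx=5,fy=5)[:,:,::-1])
E
```

```text
[ 19.3  -1.3 156.2] [[ 0.386 -0.923  0.001]
 [-0.001  0.     1.   ]
 [-0.923 -0.386 -0.001]] [-0.47 -0.15  0.05] 0.4000605608413473 4.3167 [ 0.6   0.34  2.03 -0.37  0.43 -0.86]
(20, 0, 160) (array([-0.32, -0.21,  0.13]), array([-0.   , -0.001, -0.004]))
(45, 0, 167) (array([-0.  , -2.78,  0.13]), array([-0.   , -0.001, -0.004]))
(65, 0, 170) (array([ 0.49, -4.74,  0.13]), array([-0.   , -0.001, -0.004]))
(80, 0, 170) (array([ 1.07, -6.13,  0.13]), array([-0.   , -0.001, -0.004]))
```

View pics/s6.png

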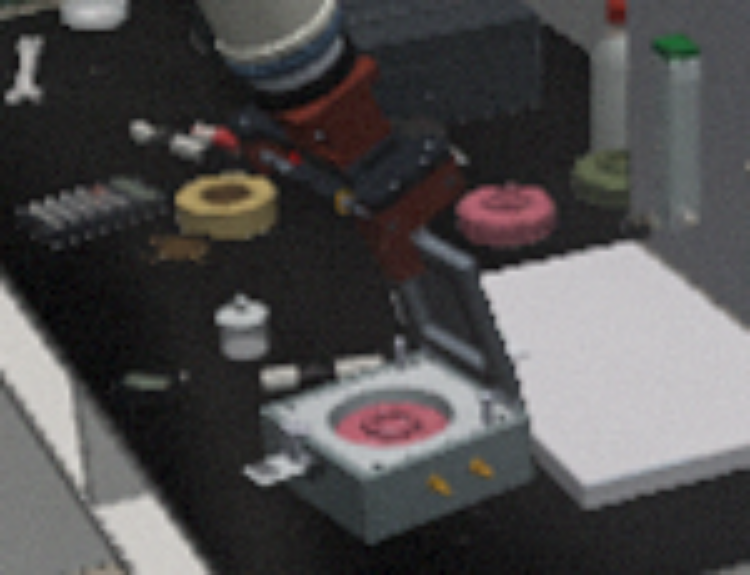

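The lid is going back as planned, at roughly 1.3 rad. I'll carry on past upright.

servo_tool(
  plan=[
    [[-0.1,-1,0.1,0,0,0,0],[0,-2,0.1,0,0,0,0],[0,-2.8,0.1,0,0,0,0],[0.2,-3.6,0.1,0,0,0,0],[0.4,-4.3,0.1,0,0,0,0],[0.6,-5,0.1,0,0,0,0],[0.8,-5.5,0.1,0,0,0,0],[0.8,-5.5,0.1,0,0,0,0]],
  ],
)

```text
t: 5.03
ee_pos: [548.4, 309.4, 186.2]
orientation: [-1.48, 0.781, 1.058]
ft_force: [1.0, -0.2, -0.7]
width: 0.3
```

```bash
python3 - <<'E'
from h import *
print(*tipnow())
import cv2
im=ctrl.get_image("scene"); cv2.imwrite("pics/s7.png",cv2.resize(im[130:245,195:345],None,fx=5,fy=5)[:,:,::-1])
E
```

```text
[ 75.1   0.8 173.3] [[ 0.391 -0.92   0.   ]
 [ 0.001  0.001  1.   ]
 [-0.92  -0.391  0.001]] [ 0.97 -0.17 -0.7 ] 0.29212335131154643 5.0333 [ 0.56  0.38  1.91 -0.3   0.49 -0.97]
```

View pics/s7.png

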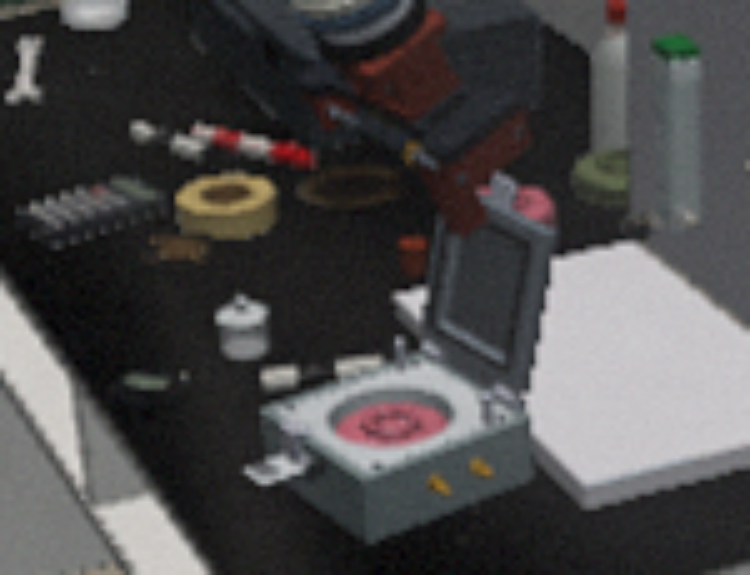

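The lid is past upright. I'll withdraw toward the front and up.

servo_tool(
  plan=[
    [[0,1,0,0,0,0,0],[-0.5,3,0,0,0,0,0],[-2,6,0,0,0,0,0],[-4,9,0,0,0,0,0],[-6,12,0,0,0,0,0],[-8,14,0,0,0,0,0],[-8,14,0,0,0,0,0],[-8,14,0,0,0,0,0]],
  ],
)

```text
t: 5.75
ee_pos: [388.6, 277.3, 205.2]
orientation: [-1.481, 0.78, 1.06]
ft_force: [0.6, 0.4, 0.2]
width: 0.5
```

servo_tool(
  plan=[
    [[0,0,0,0,0,0,0],[0,0,0,0,0,0,0],[0,0,0,0,0,0,0],[0,0,0,0,0,0,0],[0,0,0,0,0,0,0],[0,0,0,0,0,0,0]],
  ],
)

```text
t: 6.25
ee_pos: [390.4, 277.4, 204.6]
orientation: [-1.48, 0.783, 1.059]
ft_force: [-0.0, -0.2, 0.3]
width: 0.6
```

```bash
python3 - <<'E'
from h import *
print(*tipnow())
import cv2
im=ctrl.get_image("scene"); cv2.imwrite("pics/s8.png",cv2.resize(im[120:300,195:435],None,fx=3.3,fy=3.3)[:,:,::-1])
# expected striker end / edge (y=+-61 corners) at th
for th in (1.57,1.8,1.92):
    for nm,r,y in(("striker",142,0),("cornerR",124,-61)):
        P=O+C@np.array([64-r*np.cos(th),y,64+r*np.sin(th)]); u,v=proj("scene",P); print(th,nm,round((u-195)*3.3),round((v-120)*3.3))
E
```

```text
[-86.1   0.5 191.7] [[ 0.39  -0.921  0.   ]
 [ 0.     0.001  1.   ]
 [-0.921 -0.39   0.001]] [-0.02 -0.19  0.35] 0.6080614314218338 6.25 [ 0.71  0.15  2.19 -0.42  0.49 -0.71]
1.57 striker 299 153
1.57 cornerR 335 188
1.8 striker 325 148
1.8 cornerR 358 183
1.92 striker 338 148
1.92 cornerR 369 183
```

View pics/s8.png

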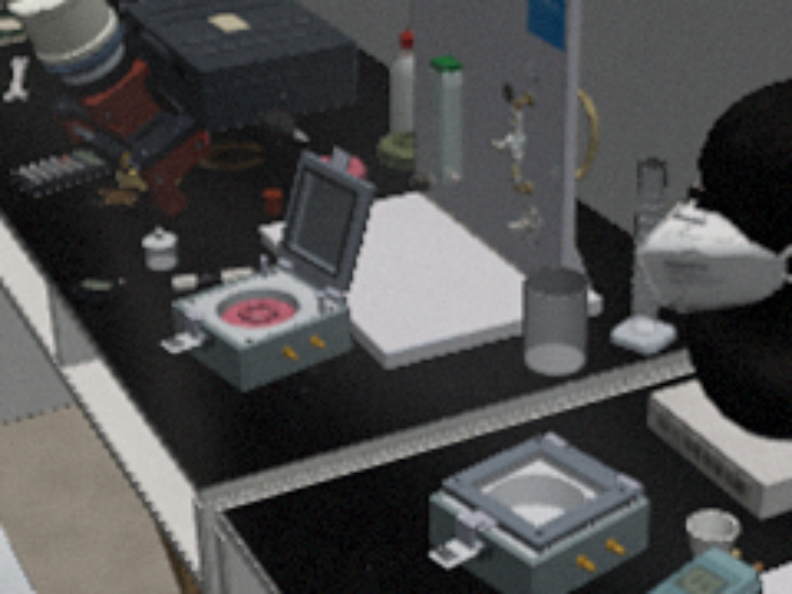

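The striker tip at about (340,150) and the lid corner at about (371,183) match the positions predicted for 1.92 rad. The cartridge is seated, the tab is up, the other chamber is shut and the gripper is clear, so I'm handing in.

```bash
python3 -c "
from workcell import ctrl
print(ctrl.close_job())"
```

```text
the job is handed in; nothing more can be done
None
```

The loaded chamber (the left one) is open. I pressed its release tab with the closed fingertips, the lid sprang up, and I pushed it back past upright onto its stop. I then backed the arm clear and handed the job in at about 6.3 s of the 45 s allowed; it reports no verdict.

- **Lid:** in the last scene picture, the striker end and lid corner sit within about 2 picture pixels of where they should be at 1.92 rad. I judged the lid from that one picture and did not check for movement between two.
- **Tab and cartridge:** by eye in that picture, the tab is back up and the cartridge lies in its seat.
- **Rest of the bench:** the empty chamber is shut. The bottle and marker look where they were, and I did not check the other bystanders one by one.
- **Forces:** the highest reading I saw was about 5 N, while pressing the tab. At the end it was near zero, with the gripper well clear.
- **Disagreements:** my first tilted approach (0.35 rad) left the tip 2–4 mm off target, with a wrist joint near its range limit. I reduced the tilt to 0.25 rad for the press. The wrist and top views also differed by about 2–3 mm on the chamber's position, so I used a value in between.

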